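Show the sprayed spoke insert to the inspection camera

TASK

Take the tapered spoke insert out of the drying rack by its bare steel tongue (slide its foot along the slot and out of the open end) and hold it up for the inspection camera: painted face 20 cm straight in front of the lens, centred and square to the lens, right way up. Finish while still holding it there in the air, without letting go. Do not touch the paint with the gripper, do not touch the camera, and leave the round cap and the other things on the bench where they are.

Things in the scene. Friction and masses are not known exactly. Their poses are not given: they have to be found in the camera images.
- insert: Wheel spoke insert on its spraying foot, loose, 0.2 kg +-30 %, 168 mm high: steel foot 40 (x) x 44 (y) x 8 mm, neck 8 x 14 mm, blade at heights 32 to 112 mm, bare steel tongue on top. Origin: centre of the foot's underside; x out of the painted face, y along the slot to its open end, z up. Stands upright in either slot of the rack (drawn by lot), face away from the robot.
- blade: The insert's painted blade, fixed to it: flat, tapered, 6 mm thick, 80 mm high, 60 mm wide at the bottom, 40 mm at the top; copper-painted with two raised ribs in front, black behind. Origin: its centre, 72 mm above the insert's origin; same axes. The gripper must not touch it.
- face (a point): Centre of the insert's painted front face: 3 mm in front of (x) and 72 mm above (z) the insert's origin; same axes.
- tongue (a point): Centre of the insert's bare steel tongue, the part to grip: 10 mm thick (x), 26 mm wide (y), 56 mm high, from 112 to 168 mm above the insert's origin; this point is 140 mm above it. Same axes as the insert.
- cap_holder: Round copper-painted wheel centre cap, 80 mm in diameter, loose, in the rack's other slot, with a foot, neck and tongue just like the insert's. To be left alone. Same origin and axes as the insert.
- rack: Fixed drying rack, 180 x 180 x 24 mm. Two T-slots along its y axis, middles at x = -55 and +55 mm, open at the +y end (y = +90 mm, to the robot's left), closed by a wall at -y. Feet stand on the slot floor 6 mm above the bench, under lips, and cannot be lifted out: slide to +y until the insert's origin is past y = 112 mm. Origin: centre of the underside.
- slot_end (a point): Middle of the rack's open end, 24 mm above the bench (top of the lips); rack's axes. Each slot's channel is 50 mm wide and 12 mm high, for feet 40 mm wide and 8 mm high (play 5 mm to each side, 4 mm upward); its lips are 6 mm thick with a gap of 18 mm for the neck, 8 mm thick.
- camera_head: Fixed inspection camera: box 50 mm wide, lens tube 36 mm in diameter, on a column 115 mm behind (18 mm thick, 384 mm high, foot 110 mm across). Origin: centre of the lens's front rim, 230 to 300 mm up. It looks along its -x axis, to the robot's side and 20 degrees downward; y is level, to the left. A well shown insert has its axes parallel to these, face centre 200 mm out on the lens axis.
- tape_roll: Roll of masking tape lying flat, 100 mm in diameter, 25 mm high, loose; origin at the centre of its underside. To be left alone.
- tin: Closed tin, 80 mm in diameter, 110 mm high, loose; origin at the centre of its underside. To be left alone.
- sanding_block: Cork sanding block 120 x 65 x 35 mm, loose; origin at the centre of its underside. To be left alone.
There are look-alikes about, which are no part of the job. What is shaped like the insert but turquoise is not meant.

How it is judged:
On the way:
1. the insert's foot is slid along its slot to the open end (y of insert in the frame of rack above 0.1 m and height (world z) of insert below 0.04 m), for 0.02 s.
At the end, for the whole second after the job is handed in: The gripper holds the insert in the air, at rest, clear of the rack: centre of its painted face 200 mm in front of the lens and on its axis (each within 20 mm), painted side towards the lens, square to it and its width level within 0.2 rad, right way up (x of face in the frame of camera_head between -0.22 and -0.18 m and y of face in the frame of camera_head between -0.02 and 0.02 m and z of face in the frame of camera_head between -0.02 and 0.02 m and x of camera_head in the frame of insert above 0.1 m and angle between the x axis of insert and the x axis of camera_head, either way round below 0.2 rad and angle between the y axis of insert and the y axis of camera_head, either way round below 0.2 rad and angle between insert's own z axis and vertical below 0.8 rad and height (world z) of insert above 0.04 m and contact force between insert and the fingers above 2 N and contact force between insert and rack below 0.1 N and linear speed of insert below 0.02 m/s); the arm keeps its last pose, push and grip.
It fails at once if the gripper or arm touches the insert's paint (contact force between blade and the fingers above 1 N or contact force between blade and the arm above 1 N).
It fails at once if the camera is touched (contact force between camera_head and the fingers above 1 N or contact force between camera_head and the arm above 1 N or contact force between camera_head and insert above 1 N).
It fails at once if the round cap or another thing on the bench is displaced (distance of any of cap_holder, tape_roll, tin, sanding_block from where it was at the start of the episode above 0.025 m).
It also fails if it takes over 42 s, if anything falls off the work surface, if the arm or the gripper's body presses on something with over 40 N, if the wrist force passes 120 N, or if a joint passes its speed limit or range.

ROBOT

A 6-joint arm with a two-finger parallel gripper is mounted at the origin on the work surface. World frame = base frame: x ahead of the robot, y to its left, z up, the work surface at z = 0. Lengths are in m, angles in rad, forces in N, time in s.
With the tool pointing down it reaches from about 0.425 to 0.95 m from the base axis. Payload 14.7 kg.
Tool frame: the origin (TCP) lies at the centre of the arm's flange, where the gripper is bolted on; the fingertips stand 173 mm ahead of it and the grasp point (between the pads) lies robot.grip_depth ahead of it (robot.grip_depth is the distance from the TCP to the grasp point, in m); z points along the fingers, x is the direction in which the jaws open and shut, and the axes are right-handed (so a half turn about z gives the same grasp; the last joint's range is limited). The gripper opens to 85 mm and grips with 20 to 120 N. Pads are 22 mm wide; open, the fingers measure 114 mm over their backs; the gripper's body (76 mm by 85 mm) begins 54 mm behind the grasp point. The pads swing forward as they close: fully open they stand 13 mm farther back than shut.
Start: joints at [-1.224, 0.48, 1.596, -0, 1.065, -0.047], TCP at [0.249, -0.6, 0.405] pointing down, gripper open.
Joint ranges: [-2.75, 2.75], [-0.82, 2.05], [0.23, 2.67], [-1.56, 4.7], [0.09, 2.69], [-2.92, 2.92]. Speed limits (rad/s): [1.89, 1.89, 2.39, 3.01, 3.01, 3.01].

INTERFACE

Orientations are given as a unit quaternion [w, x, y, z].
In Python, from plant import robot gives the robot as it stands.
- The arm moves only by the tool move_arm, never from a script. Its argument "deltas" is one flat list of numbers, 7 for each row, row after row: the shift along the world's x, y, z in units of 0.1 m (1.0 is 0.1 m), then the turn, a rotation vector about the world's x, y, z in units of 2 pi rad (1.0 is 2 pi rad), then the opening, from 0 (shut) to 1 (fully open). A call has 1 to 20 rows; each row is the pose to reach, as a shift and turn from the pose commanded when the call began, turning the shorter way round; what a row does not reach only later rows make up. A row lasts 1/12 s, in which the tool goes at most 41.7 mm and 7.16 degrees, less where a joint would pass 70% of its speed; a pose out of reach is approached as far as the arm can. A call with a number of a shift or a turn outside -1 to 1 is refused whole. A call with a gripper value outside its range is refused whole. The fingers move at their own pace and stop on an object; "force" is the grip in N (left out, the last holds). Time passes only in rows, so rows that repeat a pose let the fingers close. It gives the time, the measured TCP pose, the force and the opening at its end, in the units of the state.
- robot.observe(): the state, without advancing time (a new reading comes with each control period).
- robot.capture(name): name is "side" or "top" or "wrist"; returns a dict with "color" (420x560x3 uint8, red, green, blue), "range_z" (420x560 float32, m along the optical axis (not along the pixel's ray), 0 where there is no reading), "vertical_fov" (degrees; the focal length in pixels is half the picture's height over the tangent of half this angle, whatever the lens; pixels are square), "cx", "cy" (the principal point, pixels), "k1" (the pictures are not rectified: a ray, as slopes to the right and down, at radius r is drawn at 1 + k1 r^2 times it, then the intrinsics apply), "rvec" (rotation vector, rad) and "tvec" (3), from world to camera coordinates, as OpenCV has them; the wrist camera has in their place "hand_eye" (4x4, takes a point from camera to tool coordinates, whose origin is the TCP and whose axes are the tool frame's). Camera axes: x right, y down, z forward; pixel columns grow to the right and rows downward; lengths in m; the calibration is good to about 2 mm. A picture is of the moment at which its call begins: read the wrist's pose just before it.
- robot.finish_job(): hands the job in, once; it reports no verdict.
The state is a dict: "t": time; "joint_pos": joint angles; "qvel": joint speeds; "effort": joint torques, N m; "position": TCP position; "tcp_rot": TCP orientation; "contact_force": force on the tool from outside, world axes, zero at the start; "ft_torque": the same for the moment, N m; "opening": finger opening in m.
Only numpy, scipy, OpenCV 4.12 (cv2) and the standard library are available. Lean on these libraries where they do the work, as an engineer would, in place of code of your own. Each camera call takes 0.05 s, during which the arm holds its last target.

## Working session

There is one attempt and no reset: what is moved stays moved. The work goes in short steps, Python scripts to look and compute and a tool call to move; the robot and the scene stay as the last step left them, time stands still between calls to the robot, and variables do not carry over. Pictures are saved under pics/ and viewed, and the job is handed in when it is done.

Besides the shell and the picture viewer there is one more tool, called after "Request:" as name(argument=value, ...) on one line, values as JSON. move_arm: Moves the arm, as the interface text tells. Its arguments: {"type":"object","properties":{"deltas":{"type":"array"},"force":{"type":"number"}},"required":["deltas"]}

```bash
ls; mkdir -p pics; cat > h.py <<'E'
import numpy as np, cv2
from plant import robot
from scipy.spatial.transform import Rotation as R
def cap(n):
    st=robot.observe(); c=robot.capture(n); c['st']=st
    return c
def K(c):
    f=210/np.tan(np.radians(c['vertical_fov'])/2); return f
def pose(c):
    # returns Rwc (cam->world), origin
    if 'rvec' in c and c.get('rvec') is not None:
        Rm=cv2.Rodrigues(np.array(c['rvec'],float))[0]; t=np.array(c['tvec'],float).ravel()
        return Rm.T,-Rm.T@t
    s=c['st']; q=s['tcp_rot']; Rt=R.from_quat([q[1],q[2],q[3],q[0]]).as_matrix()
    H=np.array(c['hand_eye']); return Rt@H[:3,:3], Rt@H[:3,3]+np.array(s['position'])
def slopes(c,uv):
    f=K(c); uv=np.atleast_2d(np.array(uv,float)); d=(uv-[c['cx'],c['cy']])/f
    s=d.copy()
    for _ in range(30): s=d/(1+c['k1']*(s**2).sum(1,keepdims=True))
    return s
def rays(c,uv):
    s=slopes(c,uv); Rw,o=pose(c); return (np.c_[s,np.ones(len(s))])@Rw.T,o
def onplane(c,uv,z):
    d,o=rays(c,uv); return o+d*((z-o[2])/d[:,2])[:,None]
def pts(c,uv):
    uv=np.atleast_2d(np.array(uv)).astype(int); d,o=rays(c,uv); return o+d*c['range_z'][uv[:,1],uv[:,0]][:,None]
def cloud(c):
    v,u=np.mgrid[0:420,0:560]; P=pts(c,np.c_[u.ravel(),v.ravel()]).reshape(420,560,3); P[c['range_z']<=0]=np.nan; return P
def proj(c,p):
    Rw,o=pose(c); q=(np.atleast_2d(p)-o)@Rw; s=q[:,:2]/q[:,2:]; s=s*(1+c['k1']*(s**2).sum(1,keepdims=True)); return s*K(c)+[c['cx'],c['cy']]
def save(c,n): cv2.imwrite('pics/'+n,c['color'][:,:,::-1])
E
python3 - <<'E'
from h import *
import pickle
s=robot.observe(); print(s, robot.grip_depth)
for n in ['side','top','wrist']:
    c=cap(n); save(c,n+'0.png'); pickle.dump(c,open(n+'0.pkl','wb')); print(n,pose(c)[1],pose(c)[0][:,2],c['vertical_fov'])
E
```

```text
pics
{'t': 0.0, 'joint_pos': array([-1.22360616e+00,  4.80842529e-01,  1.59686212e+00,  9.96951168e-06,
        1.06510161e+00, -4.66358563e-02]), 'qvel': array([ 1.08357583e-04, -1.47908559e-03, -1.35449324e-03, -9.04027222e-05,
       -4.99807315e-04,  1.53472159e-04]), 'effort': array([ 4.35068359e-03, -9.50626016e+01, -4.30183983e+01,  1.17545974e-04,
        1.21353543e-02,  6.12352187e-05]), 'position': array([ 0.24935288, -0.60005495,  0.40406971]), 'tcp_rot': array([-3.63510075e-04,  8.31781033e-01, -5.55103544e-01, -4.85889720e-04]), 'contact_force': array([-0.20718931, -0.80470175, -0.10166935]), 'ft_torque': array([-0.01044158,  0.00417478, -0.01263717]), 'opening': 0.08528545788782235} 0.1547
side [ 0.49578522 -0.85157361  0.86991016] [ 0.12096293  0.78638052 -0.6057835 ] 46.81277563367941
top [0.52747126 0.07330366 1.40913207] [ 0.06224342  0.0024983  -0.99805787] 52.99980097223251
wrist [ 0.31792799 -0.57239744  0.37301642] [-0.26591625 -0.11009981 -0.95768814] 71.64209201222816
```

View pics/side0.png

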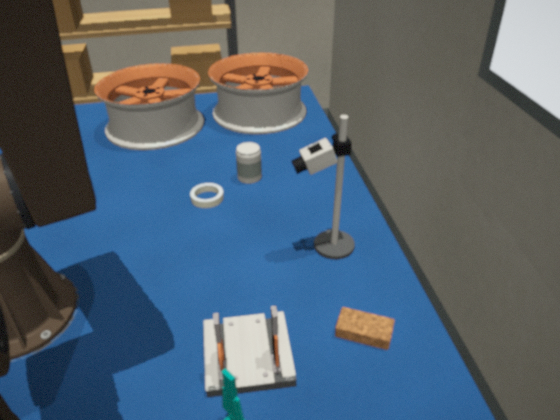

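View pics/top0.png

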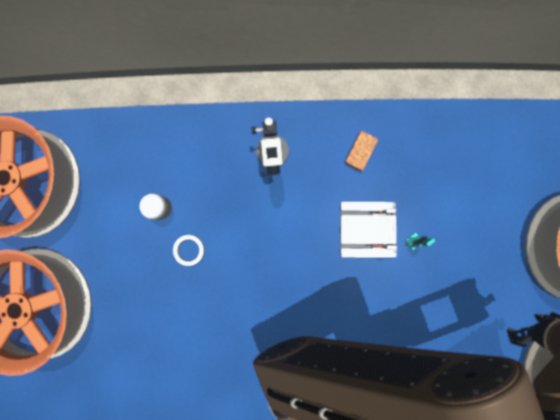

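View pics/wrist0.png

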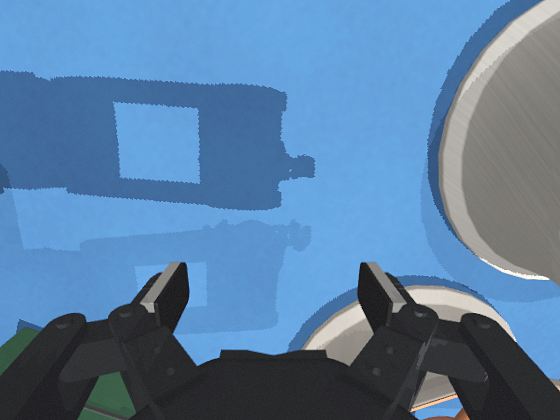

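```bash
python3 - <<'E'
from h import *
import pickle
t=pickle.load(open('top0.pkl','rb')); s=pickle.load(open('side0.pkl','rb'))
a=cv2.resize(t['color'][190:270,320:450,::-1],None,fx=6,fy=6,interpolation=cv2.INTER_CUBIC)
b=cv2.resize(s['color'][295:420,190:310,::-1],None,fx=5,fy=5,interpolation=cv2.INTER_CUBIC)
c=cv2.resize(s['color'][105:265,270:370,::-1],None,fx=3.5,fy=3.5,interpolation=cv2.INTER_CUBIC)
d=cv2.resize(t['color'][110:200,230:390,::-1],None,fx=5,fy=5,interpolation=cv2.INTER_CUBIC)
for n,i in zip('abcd',(a,b,c,d)): cv2.imwrite(f'pics/c_{n}.png',i)
for n,uv,z in [('rackcorners',[(341,202),(396,202),(396,257),(341,257)],.024),('tin',[(152,206)],.11),('tape',[(188,250)],.025),('sand',[(362,151)],.035)]: print(n,onplane(t,uv,z).round(3).tolist(),pts(t,uv).round(3).tolist())
E
```

```text
rackcorners [[0.625, -0.122, 0.024], [0.621, -0.305, 0.024], [0.439, -0.298, 0.024], [0.444, -0.116, 0.024]] [[0.625, -0.121, 0.027], [0.622, -0.311, 0.002], [0.438, -0.304, 0.002], [0.443, -0.119, 0.002]]
tin [[0.621, 0.479, 0.11]] [[0.621, 0.479, 0.11]]
tape [[0.479, 0.386, 0.025]] [[0.478, 0.391, 0.007]]
sand [[0.792, -0.196, 0.035]] [[0.792, -0.196, 0.036]]
```

View pics/c_a.png

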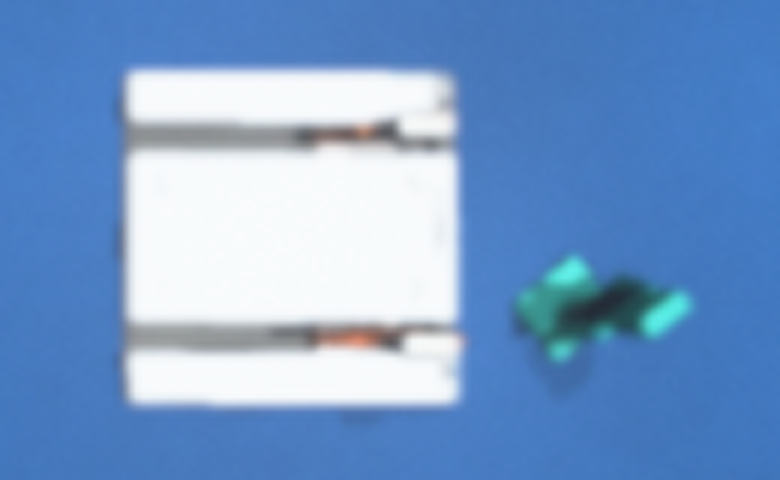

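View pics/c_b.png

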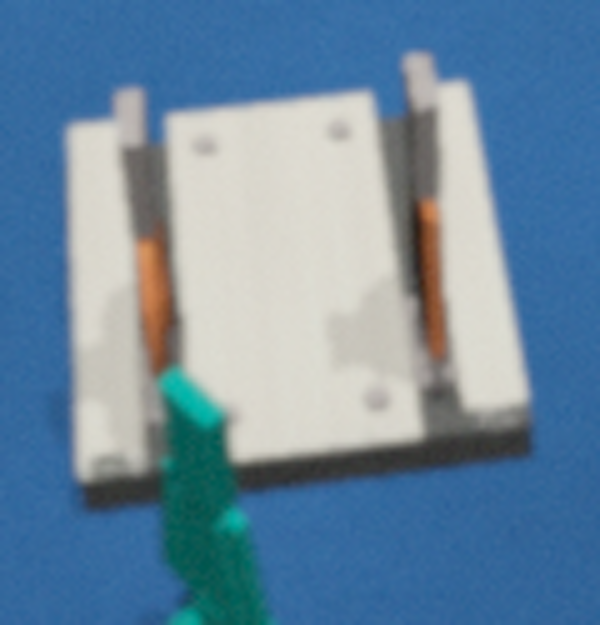

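View pics/c_c.png

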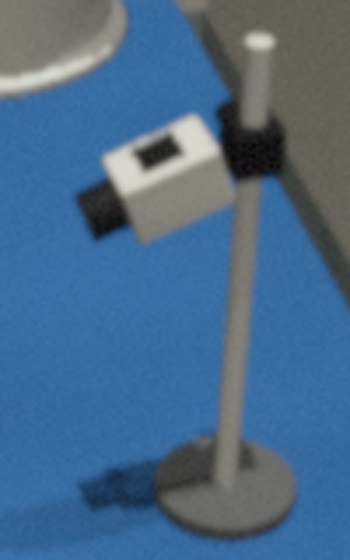

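View pics/c_d.png

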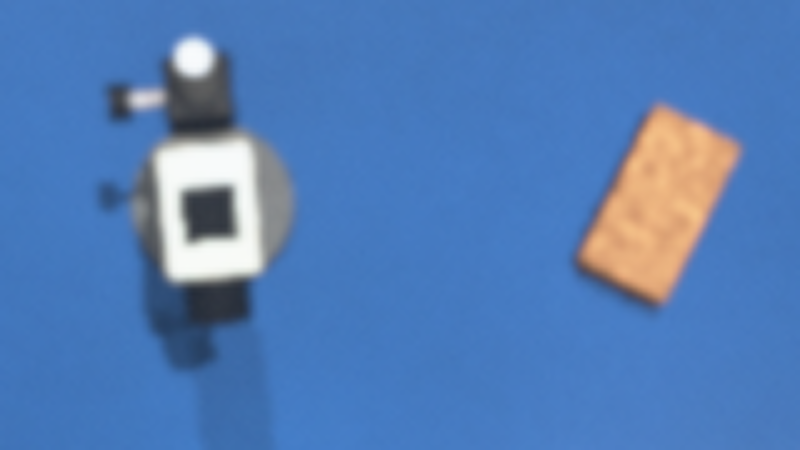

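Candidates for the insert: the near-slot piece at top (385,247), the far-slot piece at top (380,211), and the turquoise look-alike at (420,241), which is ruled out. One slot piece is the round cap, so I'm moving in with the wrist camera to tell them apart.

Request:
move_arm(deltas=[0.12,0.24,0.04,0,0,0.01,0.6,0.25,0.48,0.04,0,0,0.02,0.6,0.38,0.72,0.04,0,0,0.03,0.6,0.5,0.96,0.04,0,0,0.037,0.6], force=60)

```text
t: 0.48
position: [0.2997, -0.5031, 0.4084]
tcp_rot: [-0.0, 0.891, -0.454, -0.0]
contact_force: [0.9, -0.2, -0.0]
opening: 0.0513
```

Request:
move_arm(deltas=[0.12,0.24,0.04,0,0,0.01,0.6,0.25,0.48,0.04,0,0,0.02,0.6,0.38,0.72,0.04,0,0,0.03,0.6,0.5,0.96,0.04,0,0,0.037,0.6])

```text
t: 0.82
position: [0.3499, -0.407, 0.4126]
tcp_rot: [-0.0, 0.938, -0.347, -0.0]
contact_force: [0.9, -0.4, -0.2]
opening: 0.051
```

Request:
move_arm(deltas=[0.12,0.24,0.04,0,0,0.01,0.6,0.25,0.48,0.04,0,0,0.02,0.6,0.38,0.72,0.04,0,0,0.03,0.6,0.5,0.96,0.04,0,0,0.037,0.6])

```text
t: 1.15
position: [0.3999, -0.311, 0.4167]
tcp_rot: [-0.0, 0.972, -0.236, 0.0]
contact_force: [0.7, -0.2, -0.1]
opening: 0.0511
```

Request:
move_arm(deltas=[0.12,0.24,0.04,0,0,0.01,0.6,0.25,0.48,0.04,0,0,0.02,0.6,0.38,0.72,0.04,0,0,0.03,0.6,0.5,0.96,0.04,0,0,0.037,0.6])

```text
t: 1.48
position: [0.4499, -0.215, 0.4207]
tcp_rot: [0.0, 0.993, -0.122, 0.0]
contact_force: [-0.1, 0.0, -0.3]
opening: 0.0512
```

Request:
move_arm(deltas=[0.12,0.24,0.04,0,0,0.01,0.6,0.25,0.48,0.04,0,0,0.02,0.6,0.38,0.72,0.04,0,0,0.03,0.6,0.5,0.96,0.04,0,0,0.037,0.6,0.5,0.96,0.04,0,0,0.037,0.6])

```text
t: 1.9
position: [0.5009, -0.1171, 0.4247]
tcp_rot: [-0.0, 1.0, -0.005, 0.0]
contact_force: [-0.1, -0.4, -0.9]
opening: 0.051
```

```bash
python3 - <<'E'
from h import *
import pickle
c=cap('wrist'); save(c,'w1.png'); pickle.dump(c,open('w1.pkl','wb'));s=c['st'];print(s['t'],s['position'],s['tcp_rot'],s['joint_pos'],s['opening'])
c=cap('top'); save(c,'top1.png'); pickle.dump(c,open('top1.pkl','wb'))
E
```

```text
1.9 [ 0.50085795 -0.11706315  0.4246561 ] [-4.54106445e-04  9.99988790e-01 -4.70348804e-03  3.02796305e-04] [-2.88948542e-01  2.68625451e-01  1.87972409e+00  1.24351642e-03
  9.92916868e-01 -2.80220629e-01] 0.05096879465174112
```

View pics/w1.png

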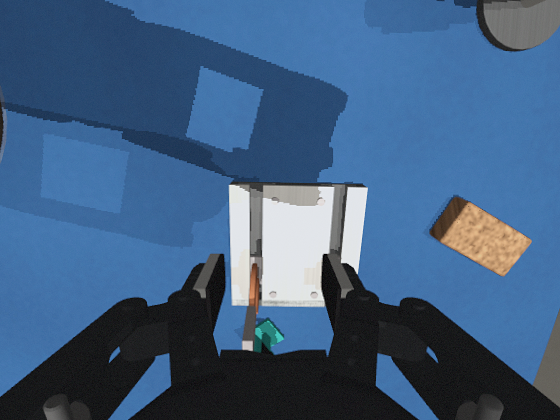

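Request:
move_arm(deltas=[-0.2,-0.25,0,0,0,0,0.6,-0.4,-0.5,0,0,0,0,0.6,-0.6,-0.75,0,0,0,0,0.6,-0.7,-1.0,0,0,0,0,0.6])

```text
t: 2.33
position: [0.4268, -0.2215, 0.4246]
tcp_rot: [-0.0, 1.0, -0.008, -0.001]
contact_force: [1.4, -0.3, 0.2]
opening: 0.051
```

Request:
move_arm(deltas=[0,-0.25,0,0,0,0,0.6,0,-0.5,0,0,0,0,0.6,0,-0.8,0,0,0,0,0.6,0,-0.8,0,0,0,0,0.6])

```text
t: 2.67
position: [0.4287, -0.3051, 0.4248]
tcp_rot: [0.001, 1.0, -0.009, 0.0]
contact_force: [-0.7, 0.5, -0.4]
opening: 0.0513
```

```bash
python3 - <<'E'
from h import *
import pickle
c=cap('wrist'); save(c,'w2.png'); pickle.dump(c,open('w2.pkl','wb'));s=c['st'];print(s['t'],s['position'],s['tcp_rot'])
cv2.imwrite('pics/w2c.png',cv2.resize(c['color'][60:300,150:470,::-1],None,fx=2.5,fy=2.5,interpolation=cv2.INTER_CUBIC))
E
```

```text
2.6667 [ 0.42867421 -0.305097    0.42479776] [ 1.06246326e-03  9.99957593e-01 -9.14029308e-03  3.71005310e-04]
```

View pics/w2c.png

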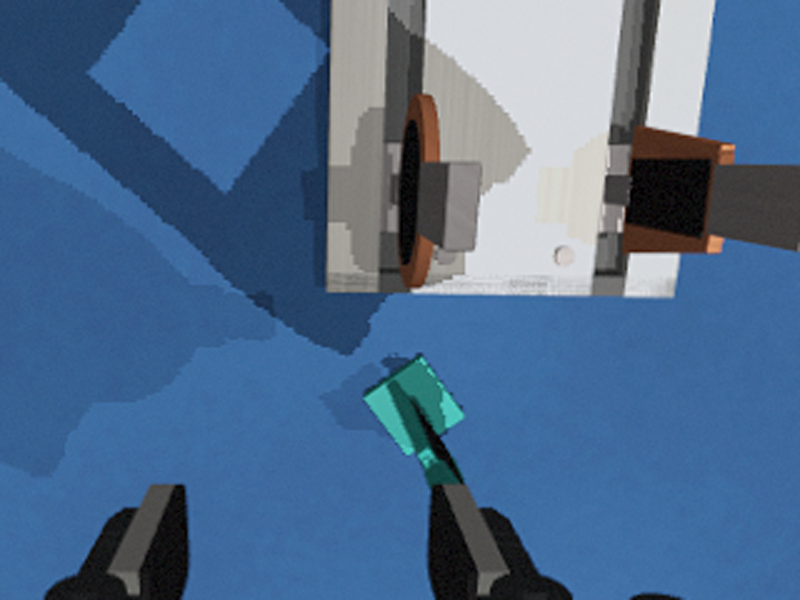

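The crop shows the round cap in the near slot, at crop (415,190). The tapered insert is in the far slot, at crop (675,190), full image about (420,136), so the far piece is my target. Next I'll measure its tongue and the rack.

```bash
python3 - <<'E'
from h import *
import pickle
c=pickle.load(open('w2.pkl','rb'))
P=cloud(c)
X,Y,Z=P[...,0],P[...,1],P[...,2]
# rack top
m=(np.abs(Z-.024)<.004)&(X>.42)&(X<.65)&(Y<-.1)&(Y>-.32)
print('rack',np.nanpercentile(X[m],[0.5,99.5]),np.nanpercentile(Y[m],[.5,99.5]),np.median(Z[m]))
cnt=m.astype(np.uint8); q=np.c_[X[m],Y[m]].astype(np.float32); r=cv2.minAreaRect(q);print(r)
far=(X>.55)&(X<.63)&(Y<-.1)&(Y>-.34)
for lo,hi in [(.165,.19),(.13,.165),(.04,.118)]:
    mm=far&(Z>lo)&(Z<hi)
    if mm.sum(): print(lo,hi,mm.sum(),'x',np.percentile(X[mm],[2,50,98]).round(4),'y',np.percentile(Y[mm],[2,50,98]).round(4),'z',np.percentile(Z[mm],[2,50,98]).round(4))
cv2.imwrite('pics/w2d.png',cv2.resize(c['color'][80:200,380:560,::-1],None,fx=4,fy=4))
E
```

```text
rack [0.4420257  0.62215741] [-0.29875612 -0.11952535] 0.023682542384178273
((0.5326439142227173, -0.20903468132019043), (0.1807698756456375, 0.18201373517513275), 88.4225845336914)
0.165 0.19 657 x [0.5803 0.5829 0.5904] y [-0.2598 -0.247  -0.2347] z [0.1655 0.1732 0.175 ]
0.13 0.165 780 x [0.58   0.581  0.5821] y [-0.2597 -0.2472 -0.2349] z [0.1311 0.1492 0.1643]
0.04 0.118 1732 x [0.5814 0.5827 0.587 ] y [-0.272  -0.2464 -0.2222] z [0.0429 0.0842 0.1172]
```

View pics/w2d.png

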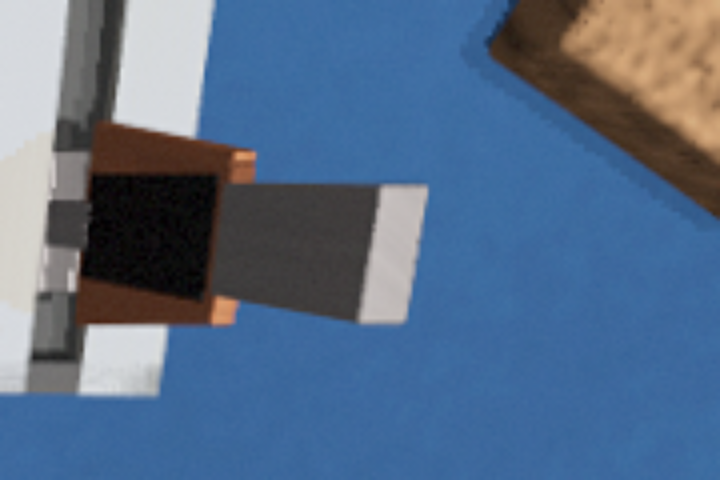

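```bash
python3 - <<'E'
from h import *
import pickle
c=pickle.load(open('w2.pkl','rb'))
P=cloud(c); X,Y,Z=P[...,0],P[...,1],P[...,2]
m=(X>.575)&(X<.5835)&(Y<-.23)&(Y>-.265)&(Z>.122)&(Z<.168)
A=np.c_[Y[m],Z[m],np.ones(m.sum())]; print('tongue back dx/dy,dx/dz',np.linalg.lstsq(A,X[m],rcond=None)[0])
m=(X>.575)&(X<.5865)&(Y<-.225)&(Y>-.27)&(Z>.05)&(Z<.112)
A=np.c_[Y[m],Z[m],np.ones(m.sum())]; print('blade back',np.linalg.lstsq(A,X[m],rcond=None)[0])
# camera head from top1, side0
for n in ['top0','side0','top1']:
    c=pickle.load(open(n+'.pkl','rb')); P=cloud(c);X,Y,Z=P[...,0],P[...,1],P[...,2]
    b=(X>.6)&(X<.95)&(Y>.0)&(Y<.25)
    for lo,hi in [(.37,.40),(.2,.25),(.25,.29),(.29,.36),(.003,.03)]:
        mm=b&(Z>lo)&(Z<hi)
        if mm.sum()>3: print(n,lo,mm.sum(),'x',np.percentile(X[mm],[2,50,98]).round(3),'y',np.percentile(Y[mm],[2,50,98]).round(3))
E
```

```text
tongue back dx/dy,dx/dz [7.97625710e-03 2.93362865e-04 5.82969858e-01]
blade back [ 0.00543215 -0.00192506  0.58405608]
top0 0.37 47 x [0.796 0.803 0.812] y [0.093 0.101 0.108]
top0 0.25 122 x [0.686 0.7   0.795] y [0.076 0.095 0.112]
top0 0.29 746 x [0.709 0.758 0.816] y [0.074 0.099 0.143]
top0 0.003 1022 x [0.609 0.787 0.943] y [0.005 0.132 0.244]
side0 0.37 61 x [0.794 0.802 0.81 ] y [0.091 0.097 0.108]
side0 0.2 135 x [0.793 0.8   0.811] y [0.093 0.097 0.105]
side0 0.25 475 x [0.686 0.734 0.808] y [0.07  0.079 0.101]
side0 0.29 1081 x [0.705 0.765 0.818] y [0.072 0.088 0.14 ]
side0 0.003 1811 x [0.613 0.789 0.937] y [0.01 0.1  0.24]
top1 0.37 49 x [0.796 0.803 0.814] y [0.093 0.101 0.108]
top1 0.2 5 x [0.796 0.796 0.799] y [0.094 0.1   0.105]
top1 0.25 111 x [0.687 0.699 0.787] y [0.076 0.093 0.112]
top1 0.29 754 x [0.708 0.757 0.816] y [0.073 0.099 0.143]
top1 0.003 1059 x [0.61  0.786 0.944] y [0.009 0.128 0.244]
```

```bash
python3 - <<'E'
from h import *
import pickle
def plane(Q):
    c=np.median(Q,0)
    for _ in range(5):
        u,s,vt=np.linalg.svd(Q-Q.mean(0),full_matrices=False); n=vt[2]; d=(Q-Q.mean(0))@n; Q=Q[np.abs(d)<max(2.5*d.std(),.001)]
    return n,Q
for n in ['top0','side0','top1']:
    c=pickle.load(open(n+'.pkl','rb')); P=cloud(c); C=c['color'].astype(int); hsv=cv2.cvtColor(c['color'],cv2.COLOR_RGB2HSV)
    X,Y,Z=P[...,0],P[...,1],P[...,2]
    b=(X>.66)&(X<.79)&(Y>.03)&(Y<.15)&(Z>.2)&(Z<.36)
    top=b&(hsv[...,1]<60)&(hsv[...,2]>150)
    if n=='side0': print(np.percentile(hsv[b][:,2],[5,25,50,75,95]))
    Q=P[top]; nn,Q=plane(Q); nn*=np.sign(nn[2]); print(n,'top normal',nn.round(3),len(Q),'tilt deg',np.degrees(np.arccos(nn[2])),'yaw',np.arctan2(-nn[1],-nn[0]),'c',Q.mean(0).round(4))
    dark=b&(hsv[...,2]<70)&(X<.73); Q=P[dark]; 
    if len(Q): print(' dark tube',len(Q),Q.min(0).round(3),Q.max(0).round(3),Q.mean(0).round(3))
E
python3 - <<'E'
import cv2,pickle
c=pickle.load(open('side0.pkl','rb'))
cv2.imwrite('pics/s_cam.png',cv2.resize(c['color'][130:185,285:360,::-1],None,fx=10,fy=10,interpolation=cv2.INTER_CUBIC))
E
```

```text
top0 top normal [-0.337 -0.019  0.941] 374 tilt deg 19.733940444127786 yaw 0.05554658753866805 c [0.7423 0.0964 0.3105]
 dark tube 64 [0.689 0.082 0.274] [0.705 0.109 0.293] [0.697 0.096 0.286]
[ 26.  79. 133. 168. 215.]
side0 top normal [-0.342 -0.052  0.938] 307 tilt deg 20.259807589294006 yaw 0.15135066069486247 c [0.7385 0.0934 0.3115]
 dark tube 142 [0.685 0.077 0.263] [0.73  0.104 0.311] [0.7   0.084 0.282]
top1 top normal [-0.345 -0.034  0.938] 377 tilt deg 20.264702499650213 yaw 0.09891780242417872 c [0.7425 0.0968 0.3106]
 dark tube 56 [0.689 0.084 0.279] [0.705 0.109 0.293] [0.697 0.097 0.286]
```

View pics/s_cam.png

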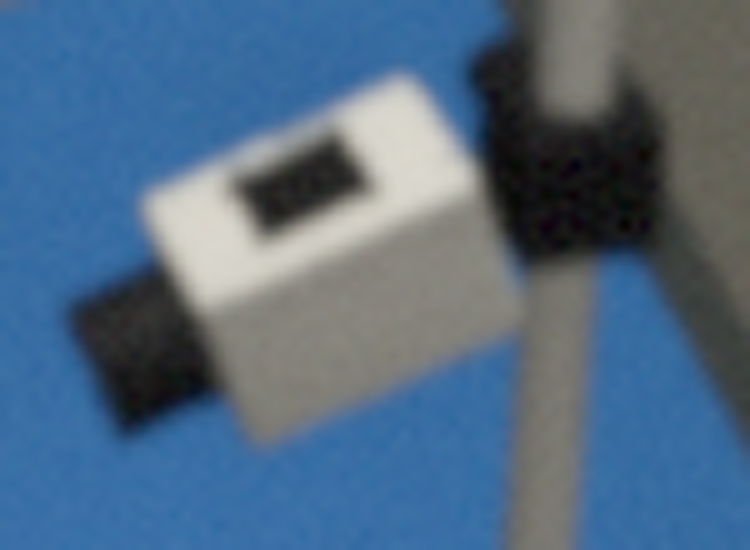

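```bash
python3 - <<'E'
from h import *
import pickle
def hit(c,uv,p,n):
    d,o=rays(c,uv); return o+d*(((p-o)@n)/(d@n))[:,None]
p=np.array([.7423,.0966,.3106])
for yaw in [0.08]:
    n=np.array([-np.sin(np.radians(20))*np.cos(yaw),-np.sin(np.radians(20))*np.sin(yaw),np.cos(np.radians(20))])
    t=pickle.load(open('top0.pkl','rb')); s=pickle.load(open('side0.pkl','rb'))
    T=hit(t,np.array([(155,143),(240,132),(263,275),(170,283)])/5+[230,110],p,n)
    S=hit(s,np.array([(147,197),(400,75),(483,180),(207,307)])/10+[285,130],p,n)
    print(T.round(4),S.round(4))
    print('T yaw edges',[np.arctan2(*(a-b)[[1,0]]).round(3) for a,b in ((T[0],T[3]),(T[1],T[2]))],'front/back',[np.arctan2(-(a-b)[0],(a-b)[1]).round(3) for a,b in ((T[3],T[2]),(T[0],T[1]))])
    print('S yaw edges',[np.arctan2(*(a-b)[[1,0]]).round(3) for a,b in ((S[1],S[0]),(S[2],S[3]))],'front/back',[np.arctan2(-(a-b)[0],(a-b)[1]).round(3) for a,b in ((S[0],S[3]),(S[1],S[2]))])
    print('sizes',[np.linalg.norm(a-b).round(3) for a,b in ((T[0],T[1]),(T[1],T[2]),(S[0],S[1]),(S[0],S[3]))])
    # tube sides in top: front rim edge at crop (188,318)-(248,320)
    q=np.array([.697,.096,.286]); print('tube front top view',hit(t,np.array([(188,319),(248,319),(218,320)])/5+[230,110],q,n).round(4))
E
```

```text
[[0.7753 0.1242 0.3234]
 [0.7799 0.0795 0.3237]
 [0.7083 0.0692 0.2975]
 [0.7051 0.1188 0.2978]] [[0.7074 0.1203 0.2986]
 [0.7689 0.127  0.3211]
 [0.775  0.0745 0.3218]
 [0.7108 0.0697 0.2984]]
T yaw edges [np.float64(0.076), np.float64(0.143)] front/back [np.float64(0.063), np.float64(0.104)]
S yaw edges [np.float64(0.108), np.float64(0.075)] front/back [np.float64(0.066), np.float64(0.114)]
sizes [np.float64(0.045), np.float64(0.077), np.float64(0.066), np.float64(0.051)]
tube front top view [[0.6877 0.1101 0.283 ]
 [0.687  0.0778 0.2819]
 [0.6868 0.094  0.2823]]
```

```bash
python3 - <<'E'
from h import *
s=robot.observe(); print(s['joint_pos'].round(4),s['position'].round(4))
data=[([-1.2236,.48084,1.59686,1.0651],[.24935,-.60005,.40407]),([-.28895,.26863,1.87972,.99292],[.50086,-.11706,.42466]),(s['joint_pos'][[0,1,2,4]],s['position'])]
A=[];b=[]
for j,p in data:
    r=np.hypot(p[0],p[1]); j1,j2,j3,j5=j; print(np.arctan2(p[1],p[0])-0,j1,j2+j3+j5,r)
    q=j2+j3
    A.append([1,0,np.sin(j2),np.sin(q),np.cos(q)]);b.append(r)
    A.append([0,1,np.cos(j2),np.cos(q),-np.sin(q)]);b.append(p[2])
print(np.linalg.lstsq(np.array(A),np.array(b),rcond=None))
E
```

```text
[-6.7330e-01  2.8390e-01  1.8578e+00 -6.0000e-04  9.9950e-01 -6.5410e-01] [ 0.4285 -0.3032  0.4245]
-1.1769581683863295 -1.2236 3.1428000000000003 0.6497964488976529
-0.2295967120395263 -0.28895 3.1412700000000005 0.5143576413352873
-0.6157543692984814 -0.6733218357086336 3.141267809787733 0.5248790406713
(array([0.00450985, 0.12143188, 0.59478442, 0.44243054, 0.03421629]), array([1.37327985e-11]), np.int32(5), array([2.99552829e+00, 2.44917886e+00, 1.63736864e-01, 3.90242151e-02,
       7.23140634e-04]))
```

Request:
move_arm(deltas=[0.26,0.1,0,0,0,0,0.6,0.52,0.2,0,0,0,0,0.6,0.8,0.28,0,0,0,0,0.6,0.8,0.28,0,0,0,0,0.6])

```text
t: 3.05
position: [0.5124, -0.2712, 0.4247]
tcp_rot: [-0.0, 1.0, -0.007, 0.001]
contact_force: [-1.1, 0.4, -0.1]
opening: 0.0511
```

Request:
move_arm(deltas=[0.26,0.1,0,0,0,0,0.6,0.52,0.2,0,0,0,0,0.6,0.78,0.28,0,0,0,0,0.6,0.78,0.28,0,0,0,0,0.6,0.78,0.28,0,0,0,0,0.6])

```text
t: 3.47
position: [0.5877, -0.2437, 0.4242]
tcp_rot: [-0.0, 1.0, -0.007, -0.0]
contact_force: [-0.6, -0.5, -0.0]
opening: 0.0514
```

```bash
python3 - <<'E'
from h import *
import pickle
c=cap('wrist'); save(c,'w3.png'); pickle.dump(c,open('w3.pkl','wb'));s=c['st'];print(s['t'],s['position'],s['tcp_rot'])
P=cloud(c);X,Y,Z=P[...,0],P[...,1],P[...,2]
m=(X>.56)&(X<.61)&(Y<-.2)&(Y>-.3)&(Z>.17)&(Z<.18)
print(m.sum(),np.percentile(X[m],[2,50,98]),np.percentile(Y[m],[2,50,98]),np.median(Z[m]))
E
```

```text
3.4667 [ 0.58769262 -0.24366729  0.4241573 ] [-1.75236762e-04  9.99976165e-01 -6.88668465e-03 -4.60094030e-04]
383 [0.58121556 0.58588039 0.59016653] [-0.25984983 -0.24667093 -0.23464726] 0.17369987292366815
```

View pics/w3.png

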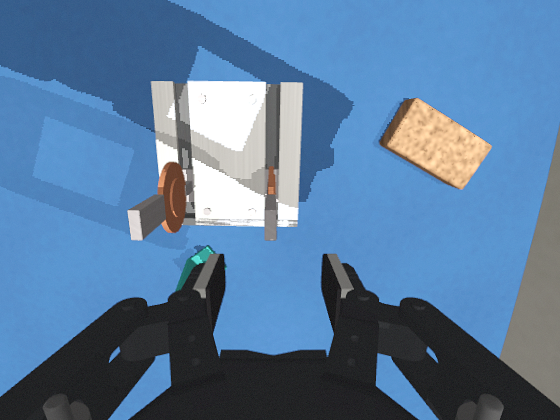

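The tongue's top, at (270,225), lies midway between the fingers and measures (0.586, -0.247, 0.174), which agrees with the earlier view. Descending.

Request:
move_arm(deltas=[-0.02,-0.03,-0.3,0,0,0,0.6,-0.02,-0.03,-0.6,0,0,0,0.6,-0.02,-0.03,-0.8,0,0,0,0.6,-0.02,-0.03,-0.8,0,0,0,0.6])

```text
t: 3.85
position: [0.5828, -0.2471, 0.3408]
tcp_rot: [-0.001, 1.0, -0.008, -0.003]
contact_force: [-0.2, 0.5, 0.1]
opening: 0.0512
```

Request:
move_arm(deltas=[0,0,-0.13,0,0,0,0.6,0,0,-0.26,0,0,0,0.6,0,0,-0.39,0,0,0,0.6,0,0,-0.39,0,0,0,0.6])

```text
t: 4.18
position: [0.5843, -0.2474, 0.305]
tcp_rot: [-0.0, 1.0, -0.008, -0.001]
contact_force: [-1.1, 0.9, -0.7]
opening: 0.051
```

Request:
move_arm(deltas=[0,0,0,0,0,0,0.3,0,0,0,0,0,0,0.3,0,0,0,0,0,0,0.2,0,0,0,0,0,0,0.1,0,0,0,0,0,0,0,0,0,0,0,0,0,0,0,0,0,0,0,0,0,0,0,0,0,0,0,0,0,0,0,0,0,0,0], force=70)

```text
t: 4.93
position: [0.5855, -0.2474, 0.307]
tcp_rot: [0.0, 1.0, -0.007, 0.001]
contact_force: [-2.9, 1.0, 10.0]
opening: 0.0097
```

```bash
python3 - <<'E'
from h import *
import pickle
c=cap('wrist'); save(c,'w4.png'); s=c['st'];print(s['t'],s['position'],s['tcp_rot'],s['opening'],s['contact_force'],s['joint_pos'])
E
```

```text
4.9333 [ 0.58553163 -0.24739569  0.30700381] [ 3.26919492e-04  9.99973134e-01 -7.30478408e-03  5.14320474e-04] 0.009721524442785488 [-2.89562004  0.96536221 10.0254619 ] [-4.47401528e-01  5.65746915e-01  1.71985158e+00 -2.03208045e-04
  8.54784989e-01 -4.32658538e-01]
```

View pics/w4.png

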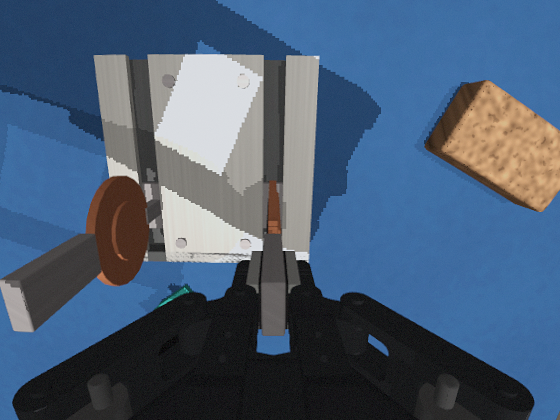

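Request:
move_arm(deltas=[0,0,0.02,0,0,0,0,0,0,0.02,0,0,0,0,0,0,0.02,0,0,0,0,0.0,0.05,0.02,0,0,0,0,0,0.1,0.02,0,0,0,0,0,0.1,0.02,0,0,0,0])

```text
t: 5.48
position: [0.5853, -0.2362, 0.3075]
tcp_rot: [-0.0, 1.0, -0.007, -0.0]
contact_force: [0.1, 0.4, -1.6]
opening: 0.0092
```

Request:
move_arm(deltas=[0.005,0.2,0,0,0,0,0,0.01,0.4,0,0,0,0,0,0.015,0.6,0,0,0,0,0,0.02,0.8,0,0,0,0,0,0.02,0.8,0,0,0,0,0])

```text
t: 5.9
position: [0.5872, -0.1541, 0.3076]
tcp_rot: [-0.0, 1.0, -0.006, -0.0]
contact_force: [-0.5, 0.4, -1.3]
opening: 0.0091
```

Request:
move_arm(deltas=[0.005,0.2,0,0,0,0,0,0.01,0.4,0,0,0,0,0,0.015,0.6,0,0,0,0,0,0.02,0.8,0,0,0,0,0,0.02,0.8,0,0,0,0,0])

```text
t: 6.32
position: [0.5893, -0.0745, 0.3076]
tcp_rot: [-0.0, 1.0, -0.006, -0.0]
contact_force: [0.7, 0.1, -1.6]
opening: 0.0092
```

```bash
python3 - <<'E'
from h import *
import pickle
for n in ['wrist','top','side']:
    c=cap(n); save(c,n+'5.png'); s=c['st']
print(s['t'],s['position'],s['tcp_rot'],s['opening'],s['contact_force'],s['joint_pos'])
i=cv2.imread('pics/side5.png');cv2.imwrite('pics/side5c.png',cv2.resize(i[200:420,150:400],None,fx=2.7,fy=2.7))
E
```

```text
6.4167 [ 0.58950076 -0.0767399   0.30773062] [ 6.98144879e-05  9.99978755e-01 -6.51805864e-03  1.86512571e-05] 0.009176691548440093 [-0.38261508  0.14503453 -2.3085558 ] [-1.80397517e-01  5.15821410e-01  1.81743334e+00 -1.81261725e-04
  8.08277014e-01 -1.67236106e-01]
```

View pics/side5c.png

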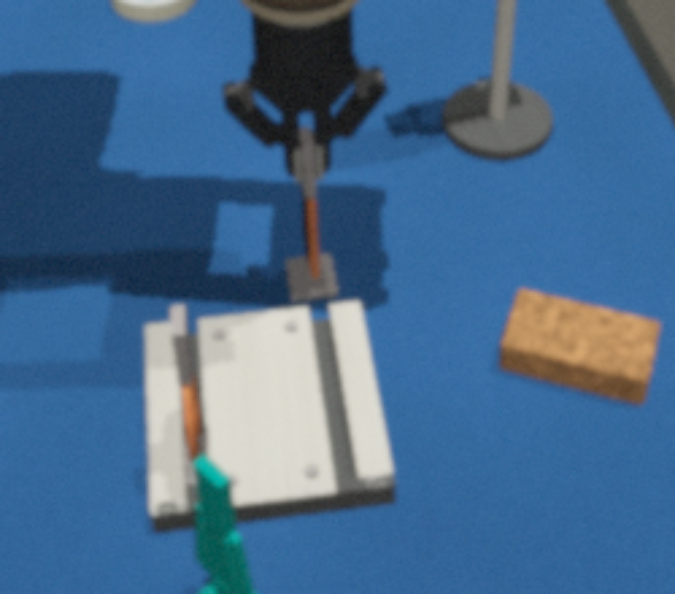

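View pics/wrist5.png

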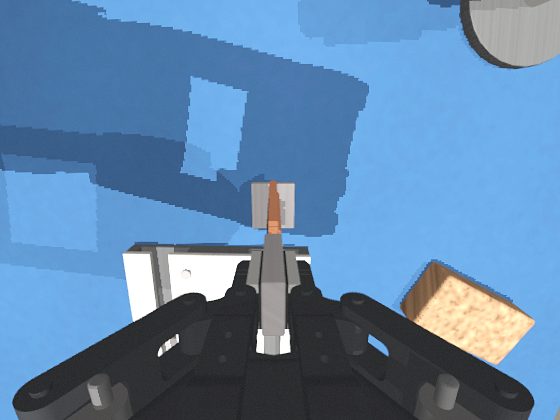

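```bash
cat > goal.py <<'E'
from h import *
L=np.array([.691,.093,.263]); psi=.09
Rc=(R.from_euler('z',psi)*R.from_euler('y',-20,degrees=True)).as_matrix()
FLIP=R.from_euler('x',np.pi).as_matrix()  # tool axes -> insert axes when tool x = insert x, z down
def goal(s,yoff=0.0):
    q=s['tcp_rot']; Rt=R.from_quat([q[1],q[2],q[3],q[0]]).as_matrix(); Ri=Rt@FLIP
    face=L-.2*Rc[:,0]; tcp=face+.229*Rc[:,2]-.003*Rc[:,0]
    dr=R.from_matrix(Rc@Ri.T).as_rotvec()/(2*np.pi); return tcp,(tcp-s['position'])*10,dr,Ri
if __name__=='__main__':
    s=robot.observe(); t,d,r,Ri=goal(s); print(t.round(4),d.round(3),r.round(4)); print(Rc.round(3),Ri.round(3))
E
python3 goal.py
```

```text
[0.423  0.0688 0.4088] [-1.665  1.462  1.01 ] [ 0.0022 -0.0555  0.0164]
[[ 0.936 -0.09  -0.341]
 [ 0.084  0.996 -0.031]
 [ 0.342 -0.     0.94 ]] [[ 1.     0.014 -0.   ]
 [-0.014  1.     0.   ]
 [ 0.    -0.     1.   ]]
```

Request:
move_arm(deltas=[0,0,0.2,0,0,0,0,-0.2,0,0.45,0,0,0,0,-0.5,0,0.75,0,0,0,0,-0.8,0,1.0,0,0,0,0,-0.8,0,1.0,0,0,0,0], force=80)

```text
t: 6.88
position: [0.506, -0.078, 0.4117]
tcp_rot: [0.0, 1.0, -0.008, 0.001]
contact_force: [2.1, -1.4, -1.3]
opening: 0.0092
```

Request:
move_arm(deltas=[-0.2,0.15,0,0,-0.005,0.002,0,-0.4,0.35,0,0,-0.012,0.004,0,-0.6,0.55,0,0.001,-0.019,0.006,0,-0.8,0.75,0,0.001,-0.026,0.008,0,-0.8,0.75,0,0.001,-0.028,0.008,0])

```text
t: 7.3
position: [0.4256, -0.0009, 0.4073]
tcp_rot: [-0.004, 0.996, 0.018, 0.088]
contact_force: [0.8, 0.8, -2.1]
opening: 0.0091
```

```bash
python3 goal.py; python3 -c "
from h import *
s=robot.observe();print(s['t'],s['position'],s['joint_pos'],s['opening'],s['contact_force'])"
```

```text
[0.423  0.0688 0.4088] [-0.026  0.697  0.014] [ 0.0009 -0.0275  0.0084]
[[ 0.936 -0.09  -0.341]
 [ 0.084  0.996 -0.031]
 [ 0.342 -0.     0.94 ]] [[ 0.984 -0.037 -0.175]
 [ 0.035  0.999 -0.011]
 [ 0.175  0.005  0.985]]
7.3 [ 0.42563992 -0.00085057  0.40732202] [-0.08556511  0.11317142  2.14727995  0.040577    0.70747082 -0.15060012] 0.009091069005286164 [ 0.7778941   0.81421856 -2.05689613]
```

Request:
move_arm(deltas=[-0.02,0.2,0.01,0,-0.007,0.002,0,-0.03,0.4,0.01,0,-0.014,0.004,0,-0.03,0.55,0.01,0.001,-0.021,0.006,0,-0.03,0.7,0.01,0.001,-0.0275,0.0084,0,-0.03,0.7,0.01,0.001,-0.0275,0.0084,0,-0.03,0.7,0.01,0.001,-0.0275,0.0084,0])

```text
t: 7.8
position: [0.4263, 0.0677, 0.4087]
tcp_rot: [-0.008, 0.984, 0.044, 0.173]
contact_force: [-0.8, 0.5, -1.6]
opening: 0.0088
```

```bash
python3 goal.py; python3 - <<'E'
from h import *
import pickle
for n in ['wrist','top','side']:
    c=cap(n); save(c,n+'6.png'); s=c['st']; pickle.dump(c,open(n+'6.pkl','wb'))
print(s['t'],s['position'],s['joint_pos'],s['opening'],s['contact_force'])
i=cv2.imread('pics/side6.png');cv2.imwrite('pics/side6c.png',cv2.resize(i[80:280,180:400],None,fx=3,fy=3))
E
```

```text
[0.423  0.0688 0.4088] [-0.033  0.011  0.   ] [ 0.0001 -0.0001 -0.    ]
[[ 0.936 -0.09  -0.341]
 [ 0.084  0.996 -0.031]
 [ 0.342 -0.     0.94 ]] [[ 0.936 -0.09  -0.34 ]
 [ 0.085  0.996 -0.03 ]
 [ 0.341 -0.001  0.94 ]]
7.9 [0.42657143 0.06716471 0.40875506] [ 8.56271517e-02  8.33961773e-02  2.20579134e+00  1.43117916e-03
  5.04391186e-01 -4.40165728e-03] 0.008753579148404134 [-0.04461511  0.51984358 -1.4198194 ]
```

View pics/side6c.png

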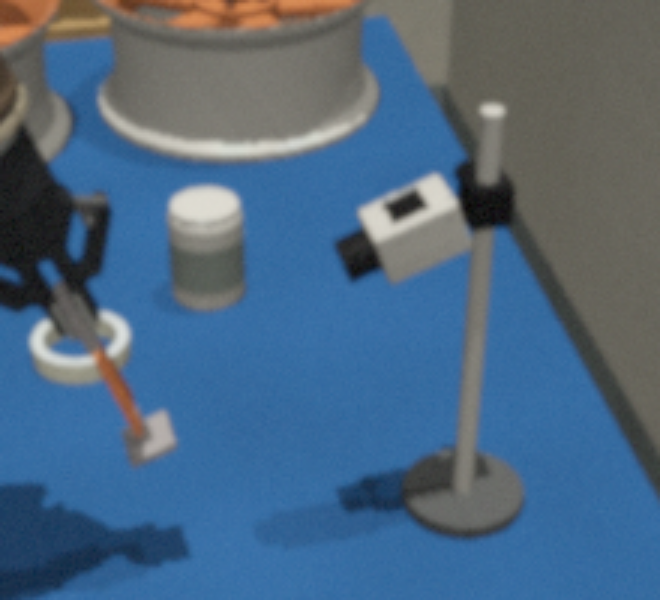

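View pics/wrist6.png

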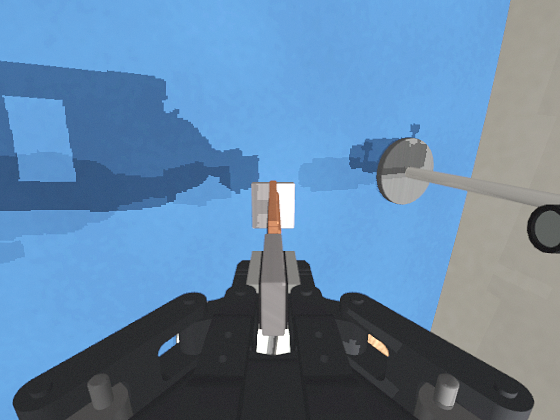

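View pics/top6.png

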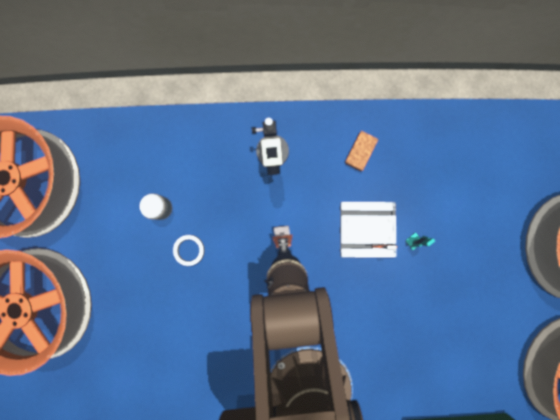

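```bash
python3 - <<'E'
from h import *
import pickle
from goal import Rc,L
def lc(p): return (np.atleast_2d(p)-L)@Rc
w=pickle.load(open('wrist6.pkl','rb')); P=cloud(w)
print('lens pix range',w['range_z'][222:236:3,540:560:4].round(3))
Q=P[205:255,522:560].reshape(-1,3); Q=Q[(Q[:,2]>.2)&(Q[:,0]<.75)]; print(len(Q),Q.mean(0),Q.min(0),Q.max(0)); 
q=lc(Q); print('lens pts in cam frame',np.percentile(q,[2,50,98],axis=0).round(4))
for n in ['top6','side6']:
    c=pickle.load(open(n+'.pkl','rb')); P=cloud(c); h=cv2.cvtColor(c['color'],cv2.COLOR_RGB2HSV)
    X,Y,Z=P[...,0],P[...,1],P[...,2]
    m=(X>.4)&(X<.6)&(Y>0)&(Y<.15)&(Z>.08)&(Z<.3)&((h[...,0]<14)|(h[...,0]>172))&(h[...,1]>90)&(h[...,2]>50)
    q=lc(P[m]); print(n,m.sum(),'copper in cam frame',np.percentile(q,[2,50,98],axis=0).round(4))
    if m.sum()>20:
        A=np.c_[q[:,1:],np.ones(len(q))]; print(np.linalg.lstsq(A,q[:,0],rcond=None)[0])
    # lens tube side
    b=(X>.66)&(X<.73)&(Y>.05)&(Y<.13)&(Z>.2)&(Z<.32)&(h[...,2]<80); q=lc(P[b]); print(' tube',b.sum(),np.percentile(q,[2,50,98],axis=0).round(4))
cv2.imwrite('pics/t6c.png',cv2.resize(pickle.load(open('top6.pkl','rb'))['color'][130:290,220:340,::-1],None,fx=5,fy=3.7))
t=pickle.load(open('top6.pkl','rb'));cv2.imwrite('pics/t6c.png',cv2.resize(t['color'][135:275,220:340,::-1],None,fx=4.2,fy=4.2,interpolation=cv2.INTER_CUBIC))
E
```

```text
lens pix range [[0.213 0.209 0.205 0.203 0.2  ]
 [0.212 0.209 0.205 0.203 0.199]
 [0.213 0.209 0.205 0.201 0.198]
 [0.213 0.208 0.206 0.202 0.199]
 [0.213 0.208 0.206 0.202 0.198]]
1376 [0.69300301 0.09359735 0.26544099] [0.68477178 0.07680653 0.25146422] [0.6994777  0.11270946 0.28055458]
lens pts in cam frame [[-0.0002 -0.0144 -0.0108]
 [ 0.0033 -0.0003  0.0015]
 [ 0.0051  0.0181  0.0163]]
top6 45 copper in cam frame [[-0.1964 -0.0248 -0.0244]
 [-0.1947 -0.0136 -0.0044]
 [-0.1915  0.0219  0.0377]]
[-0.01037929 -0.01783306 -0.19455515]
 tube 81 [[ 0.0041 -0.0121  0.0101]
 [ 0.0143  0.0026  0.0197]
 [ 0.0229  0.0166  0.0251]]
side6 114 copper in cam frame [[-0.2026 -0.0312 -0.0333]
 [-0.1983 -0.0224  0.0028]
 [-0.1961  0.0119  0.0385]]
[ 0.06909629 -0.00038235 -0.19758356]
 tube 153 [[ 0.0012 -0.0169 -0.0005]
 [ 0.0138 -0.0117  0.0173]
 [ 0.0515  0.0033  0.0323]]
```

View pics/t6c.png

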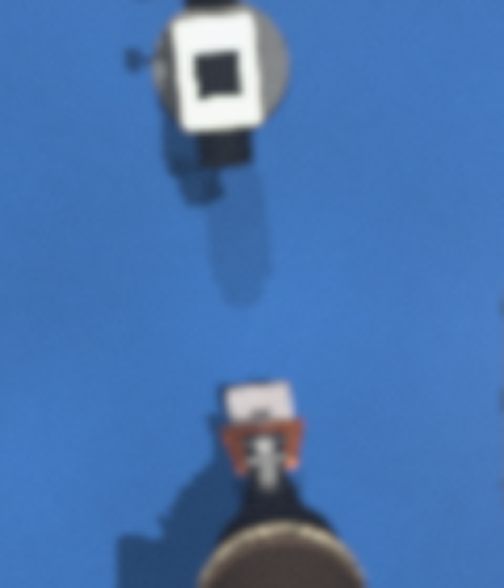

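Request:
move_arm(deltas=[0,0,0,0,0,0,0,0,0,0,0,0,0,0,0,0,0,0,0,0,0,0,0,0,0,0,0,0,0,0,0,0,0,0,0,0,0,0,0,0,0,0])

```text
t: 8.45
position: [0.4264, 0.0677, 0.4087]
tcp_rot: [-0.008, 0.984, 0.044, 0.173]
contact_force: [-0.2, -0.4, -0.9]
opening: 0.0092
```

```bash
python3 - <<'E'
from h import *
import pickle
from goal import Rc,L
s0=robot.observe(); print(s0['t'],s0['position'],s0['opening'],s0['qvel'].round(4))
c=cap('wrist'); P=cloud(c); o=pickle.load(open('wrist6.pkl','rb'))
d=cv2.absdiff(c['color'],o['color'])[170:340,240:310]; print('wrist diff near insert',d.mean())
t=cap('top'); a=pickle.load(open('top0.pkl','rb'))
for n,(u,v) in dict(tin=(152,206),tape=(188,250),sand=(362,151),rackcap=(385,247)).items():
    print(n, cv2.absdiff(t['color'],a['color'])[v-18:v+18,u-18:u+18].mean().round(2))
save(t,'top7.png')
s=cap('side');P=cloud(s);h=cv2.cvtColor(s['color'],cv2.COLOR_RGB2HSV);X,Y,Z=P[...,0],P[...,1],P[...,2]
m=(X>.4)&(X<.6)&(Y>0)&(Y<.15)&(Z>.08)&(Z<.3)&((h[...,0]<14)|(h[...,0]>172))&(h[...,1]>90)
print(np.percentile((P[m]-L)@Rc,[2,50,98],axis=0).round(4))
E
```

```text
8.45 [0.42641078 0.0677095  0.40867329] 0.009180600770334729 [ 0.0023 -0.0009  0.0014 -0.0004 -0.0002  0.0004]
wrist diff near insert 1.4600560224089636
tin 3.35
tape 3.86
sand 3.95
rackcap 3.16
[[-0.2027 -0.0301 -0.0378]
 [-0.1982 -0.0217  0.0033]
 [-0.1962  0.01    0.0389]]
```

The insert is steady, the measured pose is within a few mm of the goal, and the other things are unmoved. Handing in.

```bash
python3 -c "
from plant import robot
print(robot.finish_job())"
```

```text
the job is handed in; nothing more can be done
None
```

I gripped the tapered insert, which stood in the far slot (the round cap was in the near one), by its bare tongue. I slid it out of the slot's open end and presented it to the inspection camera. I handed the job in at about 8.6 s with the insert still held; no verdict is reported.

- **Slide-out:** the insert's origin reached about y = 0.134 m in the rack's frame while its foot was still near slot-floor height.
- **Position at the end:** the painted face was about 195–198 mm in front of the lens by the position I had used for it. The wrist view put the rim about 3 mm farther back, giving about 198–201 mm. Sideways and height offsets were within about 5 mm.
- **Squareness:** the tool matched the camera's measured direction to within about 0.01 rad. The camera's own sideways angle varied between views (0.06–0.15 rad, 0.09 used). The side view's plane fit differed by 0.07 rad; all of this is within the 0.2 rad allowed.
- **Grip and rest:** the arm was at rest with the fingers stopped on the tongue at 9.2 mm opening, with the grip set to 80 N.
- **Surroundings:** the round cap, tape roll, tin and sanding block showed no change between the first and last top views. I saw no sign of contact with the paint or the camera.

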